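# Clamp the power board in the spring board vice

### The arm

A 6-joint arm with a two-finger parallel gripper is mounted at the origin on a cart in front of the work surface, level with it; the furniture and walls round the work are solid. World frame = base frame: x ahead of the robot, y to its left, z up, the work surface at z = 0. Lengths are in m, angles in rad, forces in N, time in s.
With the tool pointing down it reaches from about 0.275 to 0.75 m from the base axis. Payload 10.2 kg.
Tool frame: the origin (TCP) lies midway between the tips of the shut fingers; the grasp point (between the pads) lies 19 mm behind it; z points along the fingers, y is the line along which they close (so a half turn about z gives the same grasp; the last joint's range is limited). The gripper opens to 85 mm and grips with 20 to 120 N. Pads are 22 mm wide; open, the fingers measure 114 mm over their backs; the gripper's body (76 mm by 85 mm) begins 54 mm behind the grasp point. The pads swing forward as they close: fully open they stand 13 mm farther back than shut.
Start: joints at [1.101, 0.313, 1.498, -0, 1.331, -0.223], TCP at [0.128, 0.509, 0.231] pointing down, gripper open.
Joint ranges: [-2.94, 2.94], [-0.97, 2.17], [0.19, 2.56], [-1.23, 4.37], [0.02, 3.11], [-2.88, 2.88]. Speed limits (rad/s): [2.39, 2.39, 3.01, 3.14, 3.14, 3.14].

### API

Orientations are given as a unit quaternion [w, x, y, z].
In Python, from plant import arm gives the robot as it stands.
- The arm moves only by the tool servo_tool, never from a script. Its argument "series" is a list of rows, each an object of numbers: "jaw": the opening, from 0 (shut) to 1 (fully open); "tx", "ty", "tz": the shift along the tool's x, y, z each as a share of 30 cm, from -1 to 1; "yaw": the turn about the tool's z as a share of 180 degrees, from -1 to 1. In form: [{"jaw": .., "tx": .., "ty": .., "tz": .., "yaw": ..}, ...]. A call has 1 to 20 rows; each row is the pose to reach, as a shift and turn from the pose commanded when the call began, along the tool's axes at that moment, turning the shorter way round; what a row does not reach only later rows make up. A row lasts 1/12 s, in which the tool goes at most 41.7 mm and 7.16 degrees, less where a joint would pass 70% of its speed; a pose out of reach is approached as far as the arm can. A call with a number of a shift or a turn outside -1 to 1 is refused whole. A call with a gripper value outside its range is refused whole. The fingers move at their own pace and stop on an object; "newtons" is the grip in N (left out, the last holds). Time passes only in rows, so rows that repeat a pose let the fingers close. It gives the time, the measured TCP pose, the force, the opening and the grip force at its end, in the units of the state.
- arm.read_state(): the state, without advancing time (a new reading comes with each control period).
- arm.capture(name): name is "scene" or "top" or "wrist"; returns a dict with "img" (480x640x3 uint8, red, green, blue), "vertical_fov" (degrees; the focal length in pixels is half the picture's height over the tangent of half this angle, whatever the lens; pixels are square), "cx", "cy" (the principal point, pixels), "k1" (the pictures are not rectified: a ray, as slopes to the right and down, at radius r is drawn at 1 + k1 r^2 times it, then the intrinsics apply), "extrinsics" (4x4, takes a point from camera to world coordinates); the wrist camera has in their place "hand_eye" (4x4, takes a point from camera to tool coordinates, whose origin is the TCP and whose axes are the flange's). Camera axes: x right, y down, z forward; pixel columns grow to the right and rows downward; lengths in m; the calibration is good to about 2 mm. A picture is of the moment at which its call begins: read the wrist's pose just before it. There is no depth.
- arm.hand_in(): hands the job in; it is judged then, once.
Trained networks look in a picture, given as the dict that the camera call returned (one of the last four; its "shot" number tells which), for a name from the list of things; names that differ only in an ending like _2 or _b are one class to them, and where a whole thing is asked for, a point or a joint stands for the part that bears it (a point fixed in the world has none). Each returns a list of dicts, best first, with "conf" (0 to 1); they miss things now and then, are a little off and sometimes report something else, mostly with a low value. They report only what shows in the picture. A call takes as long as a camera call. They do not tell look-alikes from the thing itself.
- arm.look_for(picture, query): "location" ([x, y, z] in m, in world coordinates, good to about 4 mm: the middle of the surface that is visible of it).
- arm.tip_of(picture, query): "location" ([x, y, z] in m, in world coordinates, good to about 4 mm: a listed point, or the origin of a listed thing).
The state is a dict: "time": time; "q": joint angles; "joint_velocities": joint speeds; "joint_efforts": joint torques, N m; "position": TCP position; "ee_rot": TCP orientation; "contact_force": force on the tool from outside, world axes, zero at the start; "torque": the same for the moment, N m; "finger_gap": finger opening in m; "gripper_force": force on a finger pad.
Only numpy, scipy, OpenCV 4.12 (cv2) and the standard library are available. Lean on these libraries where they do the work, as an engineer would, in place of code of your own. Each camera call takes 0.05 s, during which the arm holds its last target. There are 200 camera calls.

### The job

Clamp the longer of the two circuit boards, component side up, in the spring board vice on the bench so that it can be inspected: lower it with one end tilted down, push that end under the lip of one sprung jaw until the other end can drop inside the other jaw, lower it and let the springs centre it, so that it lies level in both grooves and roughly in the middle of the jaws' width. Let go of it, and leave the shorter board and the other things on the bench where they are.

Things in the scene. Friction and masses are not known exactly. Their poses are not given: they have to be found in the camera images.
- long_board_sink (a point): Centre of the finned aluminium heat sink on the longer board (loose, about 220 g; flat plate 140 mm long in x, 80 wide in y, 5 thick). z points up out of the component side. The heat sink stands mid-board, 44 mm along x, 40 across y, 36 tall; this point is 18 mm above the board's top face, 23 above its underside. Grip it across y, fingertips staying above the board's top face.
- long_board_end (a point): Middle of the lower edge of the long board's +x end: 70 mm from the board's middle, on its underside; axes as the board's. The -x end is alike. A terminal block near the -x end and three capacitors near the +x end reach at most 19 mm above the underside and lie over 40 mm from the middle; the outer 10 mm of both ends is bare. Either end may go into either jaw.
- short_board_sink (a point): The same point on the shorter board: 100 mm long (x), 80 mm wide (y), otherwise built alike, same heat sink (loose; it is not wanted and stays where it is).
- board_vice: Spring board vice: grey base 262 x 92 x 8 mm fixed to the bench, two black jaws facing each other on rods along x. Origin under the middle of the base at bench height; x runs along the clamping axis towards the left jaw. End blocks at x = +-118 to 130 mm, 34 tall. Clamped and centred, the long board's underside is 26 mm above the origin, its middle over it, each jaw back 4 mm.
- jaw_left_groove (a point): On the left jaw (vice +x end; moves with it): middle of the line where the groove's floor meets its upright wall; axes as the vice's. At rest x = +66, z = 26 mm from the vice's origin. Jaw 70 mm wide in y. The floor reaches 15.5 mm inward from the wall; an aluminium lip reaches 6 mm inward over it, its underside 10 and its top 13.5 mm above the floor.
- jaw_right_groove (a point): The same on the right jaw, facing the left one: at rest x = -66 mm. The walls stand 132 mm apart at rest, so the 140 mm board presses both jaws back; one jaw must be pushed back more than 14 mm before the board's other end passes down inside the other lip.
- jaw_left (a joint): Slide of the left jaw (the one at the vice's +x end), in m: 0 at rest, grows as the jaw is pushed outward (+x), end stop at 0.026. Spring: 3 N at rest plus 0.25 N per mm.
- jaw_right (a joint): Slide of the right jaw (the one at the vice's -x end), in m: 0 at rest, grows as the jaw is pushed outward (-x), end stop at 0.026. Same spring.
- timer: Small white lab timer 62 x 66 x 17 mm (loose bystander); origin under its middle.
- marker: Marker pen 138 mm long lying near the bench's front edge (loose bystander); origin under its middle.
Not all that is in view belongs to the job. What is shaped like the part that bears long_board_sink but green is not meant.

How it is judged:
By the outcome, as a careful person would: the job done as asked, in the order asked, and still so for the second after the job is handed in, with the robot touching nothing.
It also fails if it takes over 38 s, if anything falls off the work surface, if the arm or the gripper's body presses on something with over 40 N, if the wrist force passes 120 N, or if a joint passes its speed limit or range.

## Working session

There is one attempt and no reset: what is moved stays moved. The work goes in short steps, Python scripts to look and compute and a tool call to move; the robot and the scene stay as the last step left them, time stands still between calls to the robot, and variables do not carry over. Pictures are saved under pics/ and viewed, at most 12 in all, crops included, and the job is handed in when it is done.

Besides the shell and the picture viewer there is one more tool, called as name([rows], argument=value, ...), one row to a line, values as JSON. servo_tool: Moves the arm, as the interface text tells. Its arguments: {"type":"object","properties":{"series":{"type":"array","items":{"type":"object","properties":{"jaw":{"type":"number"},"tx":{"type":"number"},"ty":{"type":"number"},"tz":{"type":"number"},"yaw":{"type":"number"}}}},"newtons":{"type":"number"}},"required":["series"]}

```bash
mkdir -p pics; ls
cat > h.py <<'E'
import numpy as np, cv2
from plant import arm
from scipy.spatial.transform import Rotation as R
np.set_printoptions(precision=4,suppress=True)
def shot(n,f=None):
    c=arm.capture(n)
    if f: cv2.imwrite('pics/'+f,c['img'][:,:,::-1])
    return c
def project(c,P,E=None):
    E=np.array(c['extrinsics']) if E is None else E
    p=np.linalg.inv(E)@np.append(P,1); s=p[:2]/p[2]; s=s*(1+c['k1']*(s@s))
    f=240/np.tan(np.radians(c['vertical_fov'])/2)
    return s*f+[c['cx'],c['cy']]
E
python3 - <<'E'
from h import *
s=arm.read_state();print(s['time'],s['position'],s['ee_rot'],s['finger_gap'])
for n in ('scene','top'):
    c=shot(n,n+'0.png')
    for q in ('long_board_sink','long_board_end','short_board_sink','board_vice','jaw_left_groove','jaw_right_groove','timer','marker'):
        for d in arm.tip_of(c,q)[:4]:
            l=np.array(d['location']);print(n,q,round(d['conf'],2),l,project(c,l).round())
E
```

```text
pics
0.0 [0.1282 0.5088 0.2307] [-0.0002  0.1231  0.9924 -0.0006] 0.08527411351518735
scene long_board_sink 0.92 [ 0.4772 -0.2597  0.024 ] [406. 359.]
scene long_board_sink 0.87 [0.478  0.0337 0.0197] [263. 280.]
scene long_board_end 0.97 [ 0.4174 -0.2244  0.0029] [367. 382.]
scene long_board_end 0.57 [ 0.4932  0.1034 -0.0018] [241. 267.]
scene short_board_sink 0.86 [ 0.5975 -0.1192  0.0228] [367. 275.]
scene board_vice 0.65 [ 0.5502  0.1937 -0.0006] [226. 232.]
scene jaw_right_groove 0.72 [0.6234 0.1905 0.0281] [248. 203.]
scene timer 0.55 [0.7703 0.025  0.0004] [349. 205.]
scene marker 0.74 [ 0.3542 -0.0597 -0.0012] [261. 361.]
top long_board_sink 0.95 [ 0.4772 -0.2556  0.022 ] [447. 292.]
top long_board_sink 0.79 [0.4808 0.0312 0.0241] [301. 294.]
top long_board_sink 0.28 [ 0.3542 -0.058  -0.003 ] [348. 357.]
top long_board_end 0.87 [ 0.4165 -0.2288 -0.0001] [433. 323.]
top long_board_end 0.65 [ 0.4927  0.1035 -0.0012] [266. 289.]
top short_board_sink 0.68 [ 0.6003 -0.1184  0.0189] [375. 232.]
top short_board_sink 0.29 [0.4847 0.1931 0.0254] [219. 294.]
top board_vice 0.93 [0.5551 0.1948 0.0005] [221. 260.]
top jaw_left_groove 0.86 [0.4844 0.1919 0.0243] [220. 294.]
top jaw_left_groove 0.58 [ 0.7695  0.03   -0.0023] [300. 155.]
top jaw_left_groove 0.29 [ 0.6018 -0.1198  0.0206] [376. 231.]
top jaw_right_groove 0.72 [0.6203 0.1921 0.0265] [219. 226.]
top timer 0.58 [ 0.7692  0.0308 -0.001 ] [299. 155.]
top marker 0.76 [ 0.3548 -0.0588  0.0006] [349. 357.]
```

View pics/scene0.png

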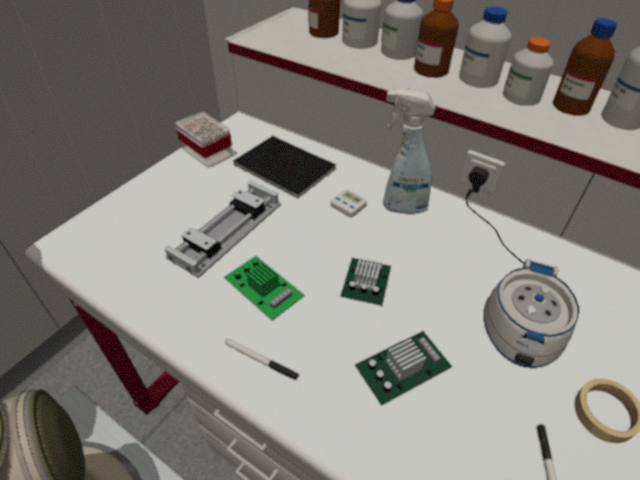

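View pics/top0.png

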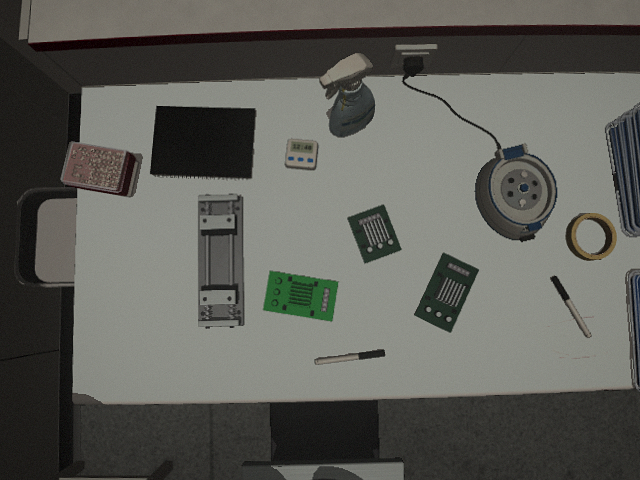

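Candidates, as top/scene pixels:
- dark board: (447,292)/(406,359)
- bright-green board: (301,294)/(263,280), the green look-alike
- short board: (375,232)/(367,275)

The dark board at (447,292) fits the description. I'll check it in one close crop.

```bash
cat >> h.py <<'E'
def go(target,ang=None,frame=None):
    """print shares to reach world target with tool-x heading ang (deg, world)"""
    s=arm.read_state();q=s['ee_rot'];M=R.from_quat([q[1],q[2],q[3],q[0]]).as_matrix()
    d=M.T@(np.array(target)-s['position'])/.3
    h=np.degrees(np.arctan2(M[1,0],M[0,0]))
    print('t',s['time'],'pos',s['position'],'head',round(h,2),'shares',d,'yaw',None if ang is None else round(-((ang-h+180)%360-180)/180,4))
E
python3 - <<'E'
from h import *
i=cv2.imread('pics/scene0.png')[320:410,340:470];t=cv2.imread('pics/top0.png')[240:345,400:500]
cv2.imwrite('pics/crop0.png',np.hstack([cv2.resize(i,(433,300)),cv2.resize(t,(286,300))]))
go([.477,-.258,.231],153)
E
```

```text
t 0.9 pos [0.1283 0.5091 0.2313] head 165.86 shares [-1.7519 -2.1954  0.001 ] yaw 0.0714
```

View pics/crop0.png

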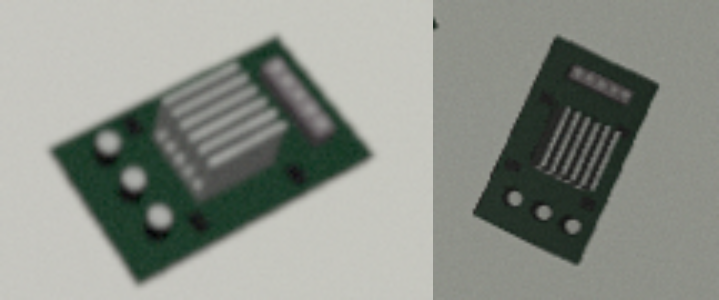

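servo_tool([
  {"jaw":1,"tx":-0.877,"ty":-1.0,"tz":0,"yaw":0.04},
  {"jaw":1,"tx":-0.877,"ty":-1.0,"tz":0,"yaw":0.072},
  {"jaw":1,"tx":-0.877,"ty":-1.0,"tz":0,"yaw":0.072},
  {"jaw":1,"tx":-0.877,"ty":-1.0,"tz":0,"yaw":0.072},
  {"jaw":1,"tx":-0.877,"ty":-1.0,"tz":0,"yaw":0.072},
  {"jaw":1,"tx":-0.877,"ty":-1.0,"tz":0,"yaw":0.072},
  {"jaw":1,"tx":-0.877,"ty":-1.0,"tz":0,"yaw":0.072},
  {"jaw":1,"tx":-0.877,"ty":-1.0,"tz":0,"yaw":0.072},
  {"jaw":1,"tx":-0.877,"ty":-1.0,"tz":0,"yaw":0.072},
  {"jaw":1,"tx":-0.877,"ty":-1.0,"tz":0,"yaw":0.072},
])

```text
time: 1.73
position: [0.3111, 0.1511, 0.2316]
ee_rot: [0.001, 0.235, 0.972, -0.0]
contact_force: [-0.2, 0.8, 0.1]
finger_gap: 0.0854
gripper_force: 0.0
```

The crop shows the dark green long board, with its capacitors (+x end) near the robot and the terminal block far. That is the wanted one.

Run:
```python
from h import *
go([.477,-.258,.231],153)
```

```text
t 1.7333 pos [0.3111 0.1511 0.2316] head 152.78 shares [-1.1153 -0.9596  0.0033] yaw -0.0012
```

servo_tool([
  {"jaw":1,"tx":-1.0,"ty":-0.96,"tz":0,"yaw":0},
  {"jaw":1,"tx":-1.0,"ty":-0.96,"tz":0,"yaw":0},
  {"jaw":1,"tx":-1.0,"ty":-0.96,"tz":0,"yaw":0},
  {"jaw":1,"tx":-1.0,"ty":-0.96,"tz":0,"yaw":0},
  {"jaw":1,"tx":-1.0,"ty":-0.96,"tz":0,"yaw":0},
  {"jaw":1,"tx":-1.0,"ty":-0.96,"tz":0,"yaw":0},
  {"jaw":1,"tx":-1.0,"ty":-0.96,"tz":0,"yaw":0},
  {"jaw":1,"tx":-1.0,"ty":-0.96,"tz":0,"yaw":0},
  {"jaw":1,"tx":-1.0,"ty":-0.96,"tz":0,"yaw":0},
  {"jaw":1,"tx":-1.0,"ty":-0.96,"tz":0,"yaw":0},
  {"jaw":1,"tx":-1.0,"ty":-0.96,"tz":0,"yaw":0},
  {"jaw":1,"tx":-1.0,"ty":-0.96,"tz":0,"yaw":0},
])

```text
time: 2.73
position: [0.4459, -0.2404, 0.2305]
ee_rot: [-0.001, 0.235, 0.972, 0.0]
contact_force: [0.2, 0.3, 0.0]
finger_gap: 0.0851
gripper_force: 0.0
```

```bash
cat >> h.py <<'E'
def wrist(f=None):
    s=arm.read_state();q=s['ee_rot'];T=np.eye(4);T[:3,:3]=R.from_quat([q[1],q[2],q[3],q[0]]).as_matrix();T[:3,3]=s['position']
    c=shot('wrist',f);return c,T@np.array(c['hand_eye'])
def onplane(c,E,uv,z):
    f=240/np.tan(np.radians(c['vertical_fov'])/2)
    K=np.array([[f,0,c['cx']],[0,f,c['cy']],[0,0,1.]])
    p=cv2.undistortPoints(np.array(uv,float).reshape(-1,1,2),K,np.array([c['k1'],0,0,0.])).reshape(-1,2)
    d=np.c_[p,np.ones(len(p))]@E[:3,:3].T;o=E[:3,3]
    return o+d*((z-o[2])/d[:,2])[:,None]
E
python3 - <<'E'
from h import *
c,E=wrist('w1.png')
for q in ('long_board_sink','long_board_end'):
    for d in arm.tip_of(c,q)[:3]: print(q,round(d['conf'],2),np.array(d['location']),project(c,d['location'],E).round())
i=c['img'].astype(int);hsv=cv2.cvtColor(c['img'],cv2.COLOR_RGB2HSV)
m=cv2.inRange(hsv,(50,80,10),(90,255,140));m=cv2.morphologyEx(m,cv2.MORPH_CLOSE,np.ones((41,41)))
n,l,st,ce=cv2.connectedComponentsWithStats(m);k=1+st[1:,4].argmax();
r=cv2.minAreaRect(cv2.findContours((l==k).astype(np.uint8),0,1)[0][0]);b=cv2.boxPoints(r);print(st[k],b)
P=onplane(c,E,b,.005);print(P,P.mean(0),np.linalg.norm(np.diff(P,axis=0),axis=1));e=np.diff(P,axis=0);print(np.degrees(np.arctan2(e[:,1],e[:,0])))
go([.477,-.258,.231],153)
E
```

```text
long_board_sink 0.75 [ 0.4754 -0.2536  0.0223] [316. 239.]
long_board_sink 0.57 [0.4811 0.0336 0.0215] [601. 105.]
long_board_end 0.78 [ 0.415  -0.2258 -0.0005] [313. 169.]
[  506    44   134   123 11254] [[497.2684  77.6312]
 [639.      44.    ]
 [660.1161 132.9894]
 [518.3845 166.6206]]
[[ 0.4179 -0.0349  0.005 ]
 [ 0.4496  0.0912  0.005 ]
 [ 0.5371  0.0904  0.005 ]
 [ 0.5048 -0.0438  0.005 ]] [0.4774 0.0257 0.005 ] [0.13   0.0874 0.138 ]
[  75.8675   -0.5025 -103.5217]
t 2.8833 pos [ 0.4458 -0.2381  0.2315] head 152.95 shares [-0.1227 -0.0117  0.0017] yaw -0.0003
```

View pics/w1.png

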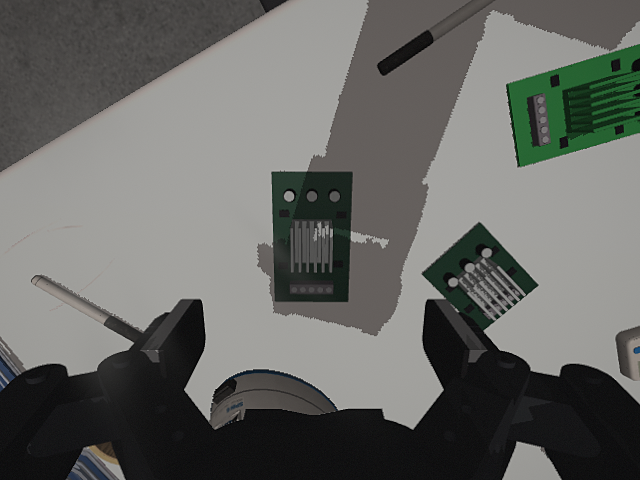

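Wrist view: the long board's corners are at (272,172), (352,172), (349,301) and (275,301), almost aligned with the tool. The short board is at (480,280).

Run:
```python
from h import *
c,E=wrist()
P=onplane(c,E,[(272,172),(352,172),(349,301),(275,301)],.005);print(P,P.mean(0))
a=(P[0]+P[1]-P[2]-P[3])/2;print(a,np.linalg.norm(a),np.degrees(np.arctan2(a[1],a[0])),np.linalg.norm(P[0]-P[1]))
go([*P.mean(0)[:2],.035],np.degrees(np.arctan2(a[1],a[0])))
```

```text
[[ 0.3987 -0.2607  0.005 ]
 [ 0.4347 -0.1902  0.005 ]
 [ 0.5594 -0.253   0.005 ]
 [ 0.5226 -0.3251  0.005 ]] [ 0.4789 -0.2573  0.005 ]
[-0.1243  0.0636  0.    ] 0.1395724232648882 152.91227197089435 0.07917387309364592
t 2.9333 pos [ 0.4459 -0.238   0.2317] head 152.97 shares [-0.1269 -0.0072  0.6556] yaw 0.0003
```

servo_tool([
  {"jaw":1,"tx":-0.126,"ty":-0.006,"tz":0.1,"yaw":0},
  {"jaw":1,"tx":-0.126,"ty":-0.006,"tz":0.22,"yaw":0},
  {"jaw":1,"tx":-0.126,"ty":-0.006,"tz":0.34,"yaw":0},
  {"jaw":1,"tx":-0.126,"ty":-0.006,"tz":0.46,"yaw":0},
  {"jaw":1,"tx":-0.126,"ty":-0.006,"tz":0.56,"yaw":0},
  {"jaw":1,"tx":-0.126,"ty":-0.006,"tz":0.65,"yaw":0},
  {"jaw":1,"tx":-0.126,"ty":-0.006,"tz":0.71,"yaw":0},
  {"jaw":1,"tx":-0.126,"ty":-0.006,"tz":0.738,"yaw":0},
  {"jaw":1,"tx":-0.126,"ty":-0.006,"tz":0.738,"yaw":0},
  {"jaw":1,"tx":-0.126,"ty":-0.006,"tz":0.738,"yaw":0},
])

```text
time: 3.77
position: [0.4793, -0.2578, 0.0109]
ee_rot: [0.001, 0.234, 0.972, -0.0]
contact_force: [-0.3, -0.1, 0.8]
finger_gap: 0.0861
gripper_force: 0.0
```

servo_tool([
  {"jaw":0},
  {"jaw":0},
  {"jaw":0},
  {"jaw":0},
  {"jaw":0},
  {"jaw":0},
  {"jaw":0},
  {"jaw":0},
  {"jaw":0},
  {"jaw":0},
], newtons=30)

```text
$.series[0]: bad value
```

servo_tool([
  {"jaw":0,"tx":0,"ty":0,"tz":0,"yaw":0},
  {"jaw":0,"tx":0,"ty":0,"tz":0,"yaw":0},
  {"jaw":0,"tx":0,"ty":0,"tz":0,"yaw":0},
  {"jaw":0,"tx":0,"ty":0,"tz":0,"yaw":0},
  {"jaw":0,"tx":0,"ty":0,"tz":0,"yaw":0},
  {"jaw":0,"tx":0,"ty":0,"tz":0,"yaw":0},
  {"jaw":0,"tx":0,"ty":0,"tz":0,"yaw":0},
  {"jaw":0,"tx":0,"ty":0,"tz":0,"yaw":0},
], newtons=30)

```text
time: 4.43
position: [0.4791, -0.2583, 0.0107]
ee_rot: [0.001, 0.234, 0.972, -0.0]
contact_force: [-1.2, 0.8, 6.3]
finger_gap: 0.0393
gripper_force: 32.1
```

Run:
```python
from h import *
go([.40,.05,.19],180)
go([.362,.193,.19],180)
```

```text
t 4.4333 pos [ 0.4791 -0.2583  0.0107] head 152.9 shares [ 0.7022  0.7945 -0.5988] yaw -0.1506
t 4.4333 pos [ 0.4791 -0.2583  0.0107] head 152.9 shares [ 1.0321  1.1612 -0.5994] yaw -0.1506
```

servo_tool([
  {"jaw":0,"tx":0,"ty":0,"tz":-0.03,"yaw":0},
  {"jaw":0,"tx":0,"ty":0,"tz":-0.1,"yaw":0},
  {"jaw":0,"tx":0,"ty":0,"tz":-0.2,"yaw":0},
  {"jaw":0,"tx":0,"ty":0,"tz":-0.33,"yaw":0},
  {"jaw":0,"tx":0,"ty":0,"tz":-0.46,"yaw":0},
  {"jaw":0,"tx":0,"ty":0,"tz":-0.6,"yaw":0},
  {"jaw":0,"tx":0,"ty":0,"tz":-0.7,"yaw":0},
  {"jaw":0,"tx":0,"ty":0,"tz":-0.7,"yaw":0},
])

```text
time: 5.1
position: [0.4803, -0.2591, 0.2268]
ee_rot: [0.005, 0.234, 0.972, -0.002]
contact_force: [0.5, -0.2, -1.6]
finger_gap: 0.0396
gripper_force: 31.1
```

Run:
```python
from h import *
go([.585,.03,.22],180)
```

```text
t 5.1 pos [ 0.4803 -0.2591  0.2268] head 152.91 shares [0.1284 1.0168 0.0188] yaw -0.1505
```

servo_tool([
  {"jaw":0,"tx":0.128,"ty":1.0,"tz":0.0,"yaw":-0.15},
  {"jaw":0,"tx":0.128,"ty":1.0,"tz":0.0,"yaw":-0.15},
  {"jaw":0,"tx":0.128,"ty":1.0,"tz":0.0,"yaw":-0.15},
  {"jaw":0,"tx":0.128,"ty":1.0,"tz":0.0,"yaw":-0.15},
  {"jaw":0,"tx":0.128,"ty":1.0,"tz":0.0,"yaw":-0.15},
  {"jaw":0,"tx":0.128,"ty":1.0,"tz":0.0,"yaw":-0.15},
  {"jaw":0,"tx":0.128,"ty":1.0,"tz":0.0,"yaw":-0.15},
  {"jaw":0,"tx":0.128,"ty":1.0,"tz":0.0,"yaw":-0.15},
  {"jaw":0,"tx":0.128,"ty":1.0,"tz":0.0,"yaw":-0.15},
  {"jaw":0,"tx":0.128,"ty":1.0,"tz":0.0,"yaw":-0.15},
  {"jaw":0,"tx":0.128,"ty":1.0,"tz":0.0,"yaw":-0.15},
])

```text
time: 6.02
position: [0.5808, 0.0255, 0.2195]
ee_rot: [-0.001, 0.001, 1.0, -0.0]
contact_force: [0.2, -0.5, -2.8]
finger_gap: 0.0395
gripper_force: 31.5
```

Run:
```python
from h import *
c,E=wrist('w2.png');np.savez('w2.npz',E=E)
for q in ('long_board_end','board_vice','jaw_left_groove','jaw_right_groove'):
    for d in arm.tip_of(c,q)[:2]: print(q,round(d['conf'],2),np.array(d['location']),project(c,d['location'],E).round())
go([.362,.193,.11],180)
```

```text
long_board_end 0.84 [0.5111 0.0308 0.2076] [329. 132.]
long_board_end 0.8 [ 0.4895  0.1034 -0.0001] [398. 108.]
board_vice 0.74 [ 0.5532  0.1981 -0.0004] [491. 177.]
jaw_left_groove 0.73 [0.486  0.1979 0.024 ] [513. 102.]
jaw_right_groove 0.67 [0.6227 0.1939 0.0272] [490. 254.]
t 6.2667 pos [0.5812 0.0257 0.22  ] head 179.82 shares [0.7323 0.5553 0.3665] yaw -0.001
```

View pics/w2.png

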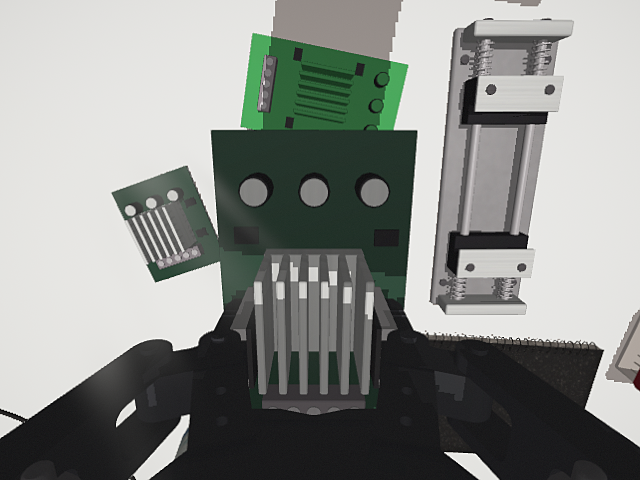

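Wrist view of the vice:
- left lip front edge: (475,112)-(559,110)
- right lip front edge: (458,250)-(535,248)
- left end block top: (474,21)-(573,21)

The board is held level and aligned.

Run:
```python
from h import *
c,E=wrist()
P=onplane(c,E,[(475,112),(559,110),(458,250),(535,248)],.0395);print(P)
L=(P[0]+P[1])/2;Rr=(P[2]+P[3])/2;v=L-Rr;print('mid',P.mean(0),'len',np.linalg.norm(v),'ang',np.degrees(np.arctan2(v[1],v[0])),np.linalg.norm(P[0]-P[1]))
print(onplane(c,E,[(475,21),(573,21),(482,39),(569,36)],.034))
print(onplane(c,E,[(212,131),(417,131)],.2195))
print(onplane(c,E,[(212,131),(417,131)],.214))
go([.362,.195,.11],180)
```

```text
[[0.4953 0.1595 0.0395]
 [0.4936 0.2297 0.0395]
 [0.6158 0.1578 0.0395]
 [0.6141 0.2289 0.0395]]
mid [0.5547 0.194  0.0395] len 0.12053394803826144 ang 179.42719391807222 0.07022928500543728
[[0.426  0.154  0.034 ]
 [0.4257 0.2327 0.034 ]
 [0.439  0.1611 0.034 ]
 [0.4365 0.2314 0.034 ]]
[[ 0.5108 -0.0131  0.2195]
 [ 0.511   0.0637  0.2195]]
[[ 0.5108 -0.0145  0.214 ]
 [ 0.511   0.0651  0.214 ]]
t 6.3167 pos [0.5812 0.0259 0.22  ] head 179.84 shares [0.7322 0.5617 0.3665] yaw -0.0009
```

servo_tool([
  {"jaw":0,"tx":0.12,"ty":0.093,"tz":0.0,"yaw":-0.001},
  {"jaw":0,"tx":0.24,"ty":0.186,"tz":0.05,"yaw":-0.001},
  {"jaw":0,"tx":0.36,"ty":0.28,"tz":0.1,"yaw":-0.001},
  {"jaw":0,"tx":0.48,"ty":0.373,"tz":0.15,"yaw":-0.001},
  {"jaw":0,"tx":0.6,"ty":0.466,"tz":0.22,"yaw":-0.001},
  {"jaw":0,"tx":0.69,"ty":0.54,"tz":0.3,"yaw":-0.001},
  {"jaw":0,"tx":0.724,"ty":0.56,"tz":0.38,"yaw":-0.001},
  {"jaw":0,"tx":0.724,"ty":0.56,"tz":0.45,"yaw":-0.001},
  {"jaw":0,"tx":0.724,"ty":0.56,"tz":0.483,"yaw":-0.001},
  {"jaw":0,"tx":0.724,"ty":0.56,"tz":0.483,"yaw":-0.001},
  {"jaw":0,"tx":0.724,"ty":0.56,"tz":0.483,"yaw":-0.001},
], newtons=20)

```text
time: 7.23
position: [0.3649, 0.1949, 0.0754]
ee_rot: [0.0, -0.001, 1.0, 0.0]
contact_force: [1.0, -1.0, -1.3]
finger_gap: 0.0395
gripper_force: 31.5
```

Run:
```python
from h import *
go([.364,.194,.034],180)
```

```text
t 7.2333 pos [0.3649 0.1949 0.0754] head -179.93 shares [ 0.003  -0.0029  0.1381] yaw 0.0004
```

servo_tool([
  {"jaw":0,"tx":0.003,"ty":-0.002,"tz":0.05,"yaw":0},
  {"jaw":0,"tx":0.003,"ty":-0.002,"tz":0.08,"yaw":0},
  {"jaw":0,"tx":0.003,"ty":-0.002,"tz":0.09,"yaw":0},
  {"jaw":0,"tx":0.003,"ty":-0.002,"tz":0.096,"yaw":0},
  {"jaw":0,"tx":0.003,"ty":-0.002,"tz":0.1,"yaw":0},
  {"jaw":0,"tx":0.003,"ty":-0.002,"tz":0.104,"yaw":0},
  {"jaw":0,"tx":0.003,"ty":-0.002,"tz":0.108,"yaw":0},
  {"jaw":0,"tx":0.003,"ty":-0.002,"tz":0.112,"yaw":0},
], newtons=20)

```text
time: 7.9
position: [0.3635, 0.1944, 0.042]
ee_rot: [0.0, -0.001, 1.0, 0.0]
contact_force: [-5.0, -1.1, 5.7]
finger_gap: 0.0396
gripper_force: 32.8
```

servo_tool([
  {"jaw":0,"tx":0,"ty":0,"tz":0.005,"yaw":0},
  {"jaw":0,"tx":0,"ty":0,"tz":0.01,"yaw":0},
  {"jaw":0,"tx":0,"ty":0,"tz":0.015,"yaw":0},
  {"jaw":0,"tx":0,"ty":0,"tz":0.02,"yaw":0},
  {"jaw":0,"tx":0,"ty":0,"tz":0.025,"yaw":0},
  {"jaw":0,"tx":0,"ty":0,"tz":0.028,"yaw":0},
  {"jaw":0,"tx":0,"ty":0,"tz":0.028,"yaw":0},
], newtons=20)

```text
time: 8.48
position: [0.3627, 0.1944, 0.0333]
ee_rot: [-0.001, -0.001, 1.0, -0.0]
contact_force: [-5.8, 0.1, 5.5]
finger_gap: 0.0395
gripper_force: 33.6
```

Run:
```python
from h import *
c,E=wrist('w3.png')
for q in ('long_board_end','long_board_sink'):
    for d in arm.tip_of(c,q)[:2]: print(q,round(d['conf'],2),np.array(d['location']),project(c,d['location'],E).round())
c=shot('scene','s3.png')
for q in ('long_board_end','long_board_sink'):
    for d in arm.tip_of(c,q)[:2]: print(q,round(d['conf'],2),np.array(d['location']),project(c,d['location']).round())
import cv2
a=cv2.imread('pics/w3.png');b=cv2.imread('pics/s3.png')[130:370,100:420]
cv2.imwrite('pics/m3.png',np.hstack([cv2.resize(a,(400,300)),cv2.resize(b,(400,300))]))
```

```text
long_board_end 0.93 [ 0.4934  0.1055 -0.0033] [171. 469.]
long_board_end 0.57 [0.298  0.1957 0.0078] [319. 144.]
long_board_sink 0.6 [0.3604 0.1972 0.046 ] [323. 312.]
long_board_end 0.96 [ 0.4895  0.1027 -0.0007] [240. 268.]
long_board_end 0.68 [0.2971 0.1946 0.0133] [129. 307.]
long_board_sink 0.68 [0.4777 0.0385 0.0249] [261. 278.]
long_board_sink 0.64 [0.3635 0.1942 0.0454] [153. 273.]
```

View pics/m3.png

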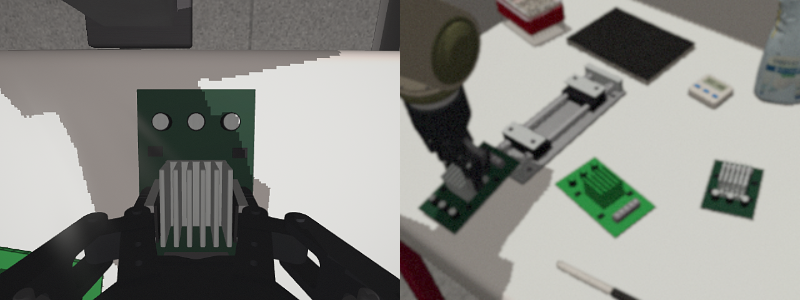

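The tilt worked: the near end sits at about 0.011 m, roughly 11° down. Next, over the vice.

servo_tool([
  {"jaw":0,"tx":0,"ty":0,"tz":-0.05,"yaw":0},
  {"jaw":0,"tx":0,"ty":0,"tz":-0.15,"yaw":0},
  {"jaw":0,"tx":-0.05,"ty":0,"tz":-0.23,"yaw":0},
  {"jaw":0,"tx":-0.15,"ty":0,"tz":-0.26,"yaw":0},
  {"jaw":0,"tx":-0.27,"ty":0,"tz":-0.26,"yaw":0},
  {"jaw":0,"tx":-0.39,"ty":0,"tz":-0.26,"yaw":0},
  {"jaw":0,"tx":-0.51,"ty":0,"tz":-0.26,"yaw":0},
  {"jaw":0,"tx":-0.61,"ty":0,"tz":-0.26,"yaw":0},
  {"jaw":0,"tx":-0.67,"ty":0,"tz":-0.26,"yaw":0},
  {"jaw":0,"tx":-0.686,"ty":0,"tz":-0.26,"yaw":0},
  {"jaw":0,"tx":-0.686,"ty":0,"tz":-0.26,"yaw":0},
  {"jaw":0,"tx":-0.686,"ty":0,"tz":-0.26,"yaw":0},
], newtons=30)

```text
time: 9.78
position: [0.5684, 0.1947, 0.1106]
ee_rot: [-0.001, -0.001, 1.0, -0.0]
contact_force: [-0.5, 0.1, -2.9]
finger_gap: 0.0395
gripper_force: 32.7
```

Run:
```python
from h import *
c,E=wrist('w4.png')
for q in ('long_board_end','long_board_sink','jaw_left_groove'):
    for d in arm.tip_of(c,q)[:2]: print(q,round(d['conf'],2),np.array(d['location']),project(c,d['location'],E).round())
go([.5685,.194,.0502],180)
```

```text
long_board_end 0.98 [0.5032 0.1967 0.0877] [321. 143.]
long_board_end 0.96 [ 0.4898  0.1032 -0.0003] [176. 119.]
long_board_sink 0.78 [0.4791 0.033  0.0226] [42. 98.]
long_board_sink 0.67 [0.5648 0.1997 0.1239] [329. 310.]
jaw_left_groove 0.55 [0.4865 0.1977 0.0261] [321. 111.]
t 9.9833 pos [0.5686 0.1949 0.1113] head -179.9 shares [ 0.0002 -0.0029  0.2037] yaw 0.0006
```

View pics/w4.png

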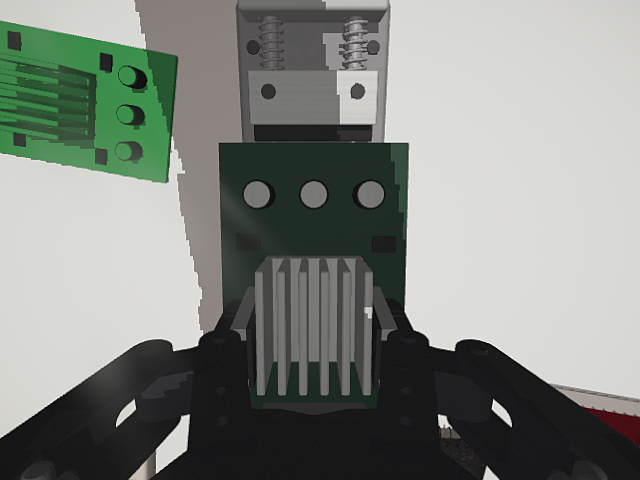

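Wrist view: the board's low end edge runs (219,143)-(409,143), with the left lip front edge just beyond it at (249,125)-(376,125). They are laterally aligned.

Run:
```python
from h import *
c,E=wrist()
print('lip',onplane(c,E,[(249,125),(376,125),(249,71),(378,71)],.0395))
for z in (.084,.088,.092,.096,.1):
    P=onplane(c,E,[(219,143),(409,143)],z);print(z,P.mean(0),np.linalg.norm(P[0]-P[1]))
```

```text
lip [[0.4949 0.1578 0.0395]
 [0.4948 0.2286 0.0395]
 [0.4671 0.159  0.0395]
 [0.467  0.2283 0.0395]]
0.084 [0.5034 0.194  0.084 ] 0.08510550279671618
0.088 [0.5033 0.1939 0.088 ] 0.08311401939329949
0.092 [0.5032 0.1939 0.092 ] 0.08112253598988278
0.096 [0.5031 0.1939 0.096 ] 0.07913105258646606
0.1 [0.503  0.1939 0.1   ] 0.07713956918304939
```

servo_tool([
  {"jaw":0,"tx":0,"ty":-0.002,"tz":0.04,"yaw":0},
  {"jaw":0,"tx":0,"ty":-0.002,"tz":0.1,"yaw":0},
  {"jaw":0,"tx":0,"ty":-0.002,"tz":0.15,"yaw":0},
  {"jaw":0,"tx":0,"ty":-0.002,"tz":0.18,"yaw":0},
  {"jaw":0,"tx":0,"ty":-0.002,"tz":0.192,"yaw":0},
  {"jaw":0,"tx":0,"ty":-0.002,"tz":0.198,"yaw":0},
  {"jaw":0,"tx":0,"ty":-0.002,"tz":0.203,"yaw":0},
  {"jaw":0,"tx":0,"ty":-0.002,"tz":0.203,"yaw":0},
  {"jaw":0,"tx":0,"ty":-0.002,"tz":0.203,"yaw":0},
], newtons=35)

```text
time: 10.78
position: [0.5696, 0.1941, 0.0508]
ee_rot: [0.001, -0.001, 1.0, 0.0]
contact_force: [0.6, 0.8, -2.2]
finger_gap: 0.0394
gripper_force: 36.3
```

Run:
```python
from h import *
c,E=wrist('w5.png')
for d in arm.tip_of(c,'long_board_end')[:2]+arm.tip_of(c,'jaw_left_groove')[:1]: print(round(d['conf'],2),np.array(d['location']),project(c,d['location'],E).round())
go([.55,.194,.0502],180)
```

```text
0.76 [ 0.4901  0.1027 -0.001 ] [133. 112.]
0.64 [0.5026 0.2006 0.0259] [331. 139.]
0.59 [0.4864 0.198  0.0256] [325. 100.]
t 10.9333 pos [0.5695 0.1941 0.0505] head -179.92 shares [ 0.065  -0.0002  0.0011] yaw 0.0004
```

View pics/w5.png

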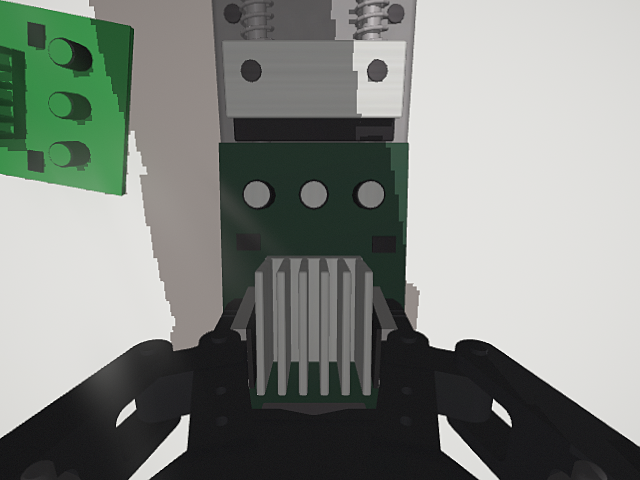

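The board end (row 143) is just at the groove floor's front edge (row 141). I'll slide in a little and feel for contact.

servo_tool([
  {"jaw":0,"tx":0.01,"ty":0,"tz":0,"yaw":0},
  {"jaw":0,"tx":0.02,"ty":0,"tz":0,"yaw":0},
  {"jaw":0,"tx":0.03,"ty":0,"tz":0,"yaw":0},
  {"jaw":0,"tx":0.038,"ty":0,"tz":0,"yaw":0},
  {"jaw":0,"tx":0.042,"ty":0,"tz":0,"yaw":0},
  {"jaw":0,"tx":0.042,"ty":0,"tz":0,"yaw":0},
], newtons=35)

```text
time: 11.43
position: [0.5564, 0.1941, 0.0502]
ee_rot: [-0.0, -0.001, 1.0, -0.0]
contact_force: [0.3, -0.8, -2.7]
finger_gap: 0.0396
gripper_force: 36.3
```

No contact, and the end should now be under the lip. Pushing on against the wall.

servo_tool([
  {"jaw":0,"tx":0.01,"ty":0,"tz":0,"yaw":0},
  {"jaw":0,"tx":0.02,"ty":0,"tz":0,"yaw":0},
  {"jaw":0,"tx":0.03,"ty":0,"tz":0,"yaw":0},
  {"jaw":0,"tx":0.04,"ty":0,"tz":0,"yaw":0},
  {"jaw":0,"tx":0.05,"ty":0,"tz":0,"yaw":0},
  {"jaw":0,"tx":0.06,"ty":0,"tz":0,"yaw":0},
  {"jaw":0,"tx":0.068,"ty":0,"tz":0,"yaw":0},
  {"jaw":0,"tx":0.068,"ty":0,"tz":0,"yaw":0},
], newtons=35)

```text
time: 12.1
position: [0.5371, 0.194, 0.0507]
ee_rot: [0.002, -0.001, 1.0, 0.0]
contact_force: [7.5, 0.1, -3.1]
finger_gap: 0.0395
gripper_force: 36.2
```

Run:
```python
from h import *
c,E=wrist('w6.png')
for d in arm.tip_of(c,'jaw_left_groove')[:1]+arm.tip_of(c,'long_board_end')[:2]: print(round(d['conf'],2),np.array(d['location']),project(c,d['location'],E).round())
c=shot('top')
for q in ('jaw_left_groove','jaw_right_groove'):
  for d in arm.tip_of(c,q)[:1]: print(q,round(d['conf'],2),np.array(d['location']))
cv2.imwrite('pics/m6.png',np.hstack([cv2.resize(cv2.imread('pics/w6.png'),(480,360)),cv2.resize(c['img'][180:340,160:280,::-1],(270,360))]))
go([.5405,.194,.037],180)
```

```text
0.93 [0.4701 0.1967 0.0237] [322. 138.]
0.66 [0.4724 0.1972 0.0261] [323. 144.]
jaw_left_groove 0.48 [0.4695 0.1957 0.0223]
jaw_right_groove 0.7 [0.6205 0.1925 0.026 ]
t 12.4 pos [0.5375 0.194  0.0507] head -179.93 shares [-0.01    0.      0.0456] yaw 0.0004
```

View pics/m6.png

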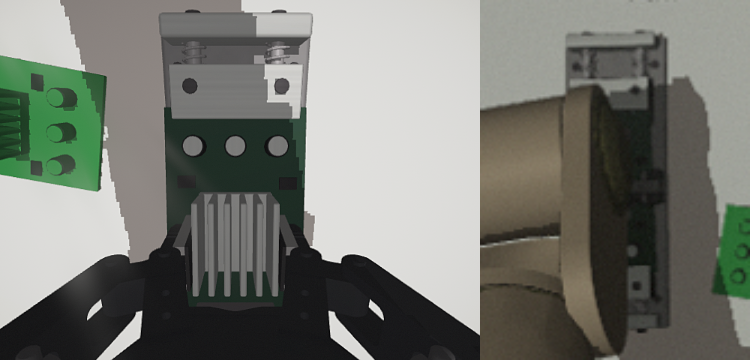

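The lip covers the board's low end, and the 7.5 N reading gives a jaw travel of about 18 mm. Now I'll lower it so it levels on the groove floor.

servo_tool([
  {"jaw":0,"tx":0,"ty":0,"tz":0.006,"yaw":0},
  {"jaw":0,"tx":-0.001,"ty":0,"tz":0.012,"yaw":0},
  {"jaw":0,"tx":-0.003,"ty":0,"tz":0.018,"yaw":0},
  {"jaw":0,"tx":-0.005,"ty":0,"tz":0.023,"yaw":0},
  {"jaw":0,"tx":-0.007,"ty":0,"tz":0.028,"yaw":0},
  {"jaw":0,"tx":-0.009,"ty":0,"tz":0.033,"yaw":0},
  {"jaw":0,"tx":-0.009,"ty":0,"tz":0.033,"yaw":0},
], newtons=25)

```text
time: 12.98
position: [0.541, 0.1941, 0.042]
ee_rot: [0.003, -0.001, 1.0, 0.0]
contact_force: [6.9, 0.1, 6.1]
finger_gap: 0.0393
gripper_force: 37.6
```

servo_tool([
  {"jaw":0,"tx":0.005,"ty":0,"tz":0,"yaw":0},
  {"jaw":0,"tx":0.006,"ty":0,"tz":0.004,"yaw":0},
  {"jaw":0,"tx":0.005,"ty":0,"tz":0.008,"yaw":0},
  {"jaw":0,"tx":0.004,"ty":0,"tz":0.012,"yaw":0},
  {"jaw":0,"tx":0.003,"ty":0,"tz":0.016,"yaw":0},
  {"jaw":0,"tx":0.003,"ty":0,"tz":0.016,"yaw":0},
], newtons=25)

```text
time: 13.48
position: [0.5402, 0.1941, 0.0373]
ee_rot: [0.003, -0.001, 1.0, 0.0]
contact_force: [8.2, 0.2, 7.4]
finger_gap: 0.0395
gripper_force: 37.9
```

Run:
```python
from h import *
s=arm.read_state();print(s['position'],s['contact_force'],s['torque'])
c,E=wrist('w7.png')
for d in arm.tip_of(c,'jaw_left_groove')[:1]+arm.tip_of(c,'long_board_end')[:2]: print(round(d['conf'],2),np.array(d['location']),project(c,d['location'],E).round())
c=shot('scene','s7.png')
for q in ('jaw_left_groove','jaw_right_groove','long_board_sink','long_board_end'):
  for d in arm.tip_of(c,q)[:2]: print(q,round(d['conf'],2),np.array(d['location']),project(c,d['location']).round())
cv2.imwrite('pics/m7.png',np.hstack([cv2.resize(cv2.imread('pics/w7.png'),(400,300)),cv2.resize(c['img'][170:290,140:300,::-1],(400,300))]))
go([.5405,.194,.037],180)
```

```text
[0.5402 0.1941 0.0373] [8.2378 0.2319 7.4392] [-0.0504 -0.7853  0.0604]
0.65 [0.4688 0.1984 0.0273] [327. 128.]
0.93 [ 0.4922  0.1005 -0.0021] [125. 178.]
jaw_left_groove 0.77 [0.4695 0.1919 0.0253] [197. 246.]
jaw_right_groove 0.58 [0.6215 0.1937 0.0269] [247. 204.]
long_board_sink 0.8 [0.5424 0.1923 0.0495] [221. 216.]
long_board_sink 0.63 [0.4774 0.0359 0.023 ] [262. 279.]
long_board_end 0.57 [0.4727 0.1984 0.0293] [196. 242.]
t 13.8833 pos [0.5402 0.1941 0.0373] head -179.93 shares [-0.001  -0.0004  0.0012] yaw 0.0004
```

View pics/m7.png

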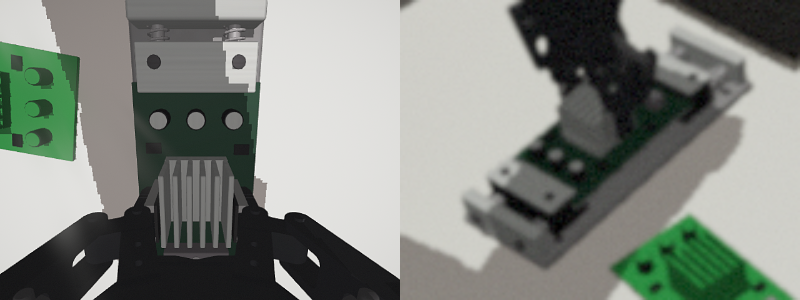

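servo_tool([
  {"jaw":0,"tx":0,"ty":0,"tz":0.003,"yaw":0},
  {"jaw":0,"tx":0,"ty":0,"tz":0.005,"yaw":0},
  {"jaw":0,"tx":0,"ty":0,"tz":0.005,"yaw":0},
], newtons=25)

```text
time: 14.13
position: [0.5403, 0.1941, 0.0359]
ee_rot: [0.003, -0.001, 1.0, 0.0]
contact_force: [7.4, 1.0, 7.1]
finger_gap: 0.0394
gripper_force: 37.9
```

servo_tool([
  {"jaw":0,"tx":0,"ty":0,"tz":0.003,"yaw":0},
  {"jaw":0,"tx":0,"ty":0,"tz":0.005,"yaw":0},
  {"jaw":0,"tx":0,"ty":0,"tz":0.005,"yaw":0},
], newtons=25)

```text
time: 14.38
position: [0.5406, 0.1941, 0.0353]
ee_rot: [0.004, -0.001, 1.0, 0.0]
contact_force: [5.5, -0.8, 13.7]
finger_gap: 0.0396
gripper_force: 38.8
```

Both ends appear to be down, since the force jumped at the expected height. I'll ease off and slide towards the middle so the right end goes under its lip.

servo_tool([
  {"jaw":0,"tx":0,"ty":0,"tz":-0.002,"yaw":0},
  {"jaw":0,"tx":-0.006,"ty":0,"tz":-0.002,"yaw":0},
  {"jaw":0,"tx":-0.012,"ty":0,"tz":-0.002,"yaw":0},
  {"jaw":0,"tx":-0.018,"ty":0,"tz":-0.002,"yaw":0},
  {"jaw":0,"tx":-0.024,"ty":0,"tz":-0.002,"yaw":0},
  {"jaw":0,"tx":-0.028,"ty":0,"tz":-0.002,"yaw":0},
  {"jaw":0,"tx":-0.028,"ty":0,"tz":-0.002,"yaw":0},
], newtons=25)

```text
time: 14.97
position: [0.5485, 0.1941, 0.0354]
ee_rot: [0.003, -0.001, 1.0, 0.0]
contact_force: [5.3, -1.5, 11.4]
finger_gap: 0.0396
gripper_force: 38.5
```

Run:
```python
from h import *
c=shot('scene')
for q in ('jaw_left_groove','jaw_right_groove','long_board_sink'):
  for d in arm.tip_of(c,q)[:2]: print(q,round(d['conf'],2),np.array(d['location']),project(c,d['location']).round())
go([.5545,.194,.0355],180)
```

```text
jaw_left_groove 0.72 [0.4749 0.1905 0.0272] [200. 244.]
jaw_right_groove 0.5 [0.621  0.1946 0.0249] [246. 204.]
long_board_sink 0.88 [0.5476 0.1933 0.0465] [222. 216.]
long_board_sink 0.59 [0.4774 0.0348 0.0216] [262. 280.]
t 15.1667 pos [0.5485 0.1941 0.0353] head -179.93 shares [-0.0201 -0.0004 -0.0004] yaw 0.0004
```

servo_tool([
  {"jaw":0,"tx":-0.006,"ty":0,"tz":-0.002,"yaw":0},
  {"jaw":0,"tx":-0.012,"ty":0,"tz":-0.003,"yaw":0},
  {"jaw":0,"tx":-0.016,"ty":0,"tz":-0.003,"yaw":0},
  {"jaw":0,"tx":-0.016,"ty":0,"tz":-0.003,"yaw":0},
], newtons=20)

```text
time: 15.5
position: [0.5522, 0.1941, 0.0354]
ee_rot: [0.001, -0.001, 1.0, 0.0]
contact_force: [0.2, -0.9, 9.0]
finger_gap: 0.0395
gripper_force: 38.2
```

servo_tool([
  {"jaw":0.2,"tx":0,"ty":0,"tz":0,"yaw":0},
  {"jaw":0.6,"tx":0,"ty":0,"tz":0,"yaw":0},
  {"jaw":1,"tx":0,"ty":0,"tz":0,"yaw":0},
  {"jaw":1,"tx":0,"ty":0,"tz":0,"yaw":0},
  {"jaw":1,"tx":0,"ty":0,"tz":0,"yaw":0},
  {"jaw":1,"tx":0,"ty":0,"tz":0,"yaw":0},
  {"jaw":1,"tx":0,"ty":0,"tz":0,"yaw":0},
  {"jaw":1,"tx":0,"ty":0,"tz":0,"yaw":0},
])

```text
time: 16.17
position: [0.5512, 0.1941, 0.0338]
ee_rot: [-0.0, -0.001, 1.0, -0.0]
contact_force: [0.3, 0.5, 0.1]
finger_gap: 0.0854
gripper_force: 0.0
```

Now up to 0.2 m, then back out of the cameras' view.

servo_tool([
  {"jaw":1,"tx":0,"ty":0,"tz":-0.05,"yaw":0},
  {"jaw":1,"tx":0,"ty":0,"tz":-0.15,"yaw":0},
  {"jaw":1,"tx":0,"ty":0,"tz":-0.28,"yaw":0},
  {"jaw":1,"tx":0,"ty":0,"tz":-0.42,"yaw":0},
  {"jaw":1,"tx":0,"ty":0,"tz":-0.56,"yaw":0},
  {"jaw":1,"tx":0,"ty":-0.1,"tz":-0.65,"yaw":0},
  {"jaw":1,"tx":0,"ty":-0.22,"tz":-0.65,"yaw":0},
  {"jaw":1,"tx":0,"ty":-0.35,"tz":-0.65,"yaw":0},
  {"jaw":1,"tx":0,"ty":-0.45,"tz":-0.65,"yaw":0},
  {"jaw":1,"tx":0,"ty":-0.55,"tz":-0.65,"yaw":0},
  {"jaw":1,"tx":0,"ty":-0.55,"tz":-0.65,"yaw":0},
])

```text
time: 17.08
position: [0.5515, 0.0246, 0.2288]
ee_rot: [-0.0, 0.002, 1.0, -0.001]
contact_force: [0.7, -0.6, 0.7]
finger_gap: 0.0855
gripper_force: 0.0
```

Run:
```python
from h import *
c,E=wrist('w8.png')
for q in ('jaw_left_groove','jaw_right_groove','long_board_sink','long_board_end'):
  for d in arm.tip_of(c,q)[:2]: print('w',q,round(d['conf'],2),np.array(d['location']))
c=shot('scene')
for q in ('jaw_left_groove','jaw_right_groove','long_board_sink','short_board_sink'):
  for d in arm.tip_of(c,q)[:2]: print(q,round(d['conf'],2),np.array(d['location']))
cv2.imwrite('pics/m8.png',np.hstack([cv2.resize(cv2.imread('pics/w8.png'),(400,300)),cv2.resize(c['img'][170:290,140:300,::-1],(400,300))]))
```

```text
w jaw_left_groove 0.59 [0.4831 0.1973 0.0245]
w jaw_right_groove 0.64 [0.6244 0.1955 0.0256]
w long_board_sink 0.86 [0.5518 0.1996 0.0472]
w long_board_sink 0.76 [0.48   0.0341 0.0225]
w long_board_end 0.88 [0.4826 0.1997 0.0221]
w long_board_end 0.71 [ 0.4907  0.1075 -0.0014]
jaw_left_groove 0.56 [0.4799 0.1958 0.027 ]
jaw_right_groove 0.73 [0.624  0.1905 0.0293]
jaw_right_groove 0.47 [0.5538 0.196  0.0004]
long_board_sink 0.93 [0.5535 0.1924 0.0498]
long_board_sink 0.92 [0.4758 0.0388 0.022 ]
short_board_sink 0.92 [ 0.5994 -0.1175  0.0245]
```

View pics/m8.png

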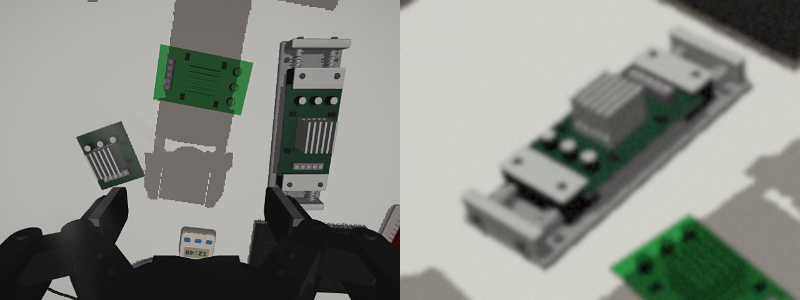

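The board lies under both lips, level and centred. The sink is at z≈0.049 and the jaws are about 142 mm apart (±4 mm) against the board's 140 mm.

```bash
python3 -c "
from plant import arm
print(arm.hand_in())"
```

```text
the job is handed in; nothing more can be done
None
```

The long board is clamped component side up in the vice, level under both lips and centred to within the few-millimetre camera accuracy; it is released with the arm clear, the other things were left untouched, and the job was handed in at about 17.5 s of the 38 s.

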